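# Latch the sprung vial carrier in the light path and start the reading

### The arm

A 6-joint arm with a two-finger parallel gripper is mounted at the origin on a cart in front of the work surface, level with it; the furniture and walls round the work are solid. World frame = base frame: x ahead of the robot, y to its left, z up, the work surface at z = 0. Lengths are in mm, angles in rad, forces in N, time in s.
With the tool pointing down it reaches from about 275 to 750 mm from the base axis. Payload 10.2 kg.
Tool frame: the origin (TCP) lies midway between the tips of the shut fingers; the grasp point (between the pads) lies 19 mm behind it (ctrl.hold_point_z is the distance from the TCP to the grasp point, in mm); z points along the fingers, y is the direction in which the jaws open and shut (so a half turn about z gives the same grasp; the last joint's range is limited). The gripper opens to 85 mm and grips with 20 to 120 N. Pads are 22 mm wide; open, the fingers measure 114 mm over their backs; the gripper's body (76 mm by 85 mm) begins 54 mm behind the grasp point. The pads swing forward as they close: fully open they stand 13 mm farther back than shut.
Start: joints at [-1.373, 0.313, 1.498, -0, 1.331, -0.223], TCP at [214.446, -479.212, 231.294] pointing down, gripper open.
Joint ranges: [-2.94, 2.94], [-0.97, 2.17], [0.19, 2.56], [-1.23, 4.37], [0.02, 3.11], [-2.88, 2.88]. Speed limits (rad/s): [2.39, 2.39, 3.01, 3.14, 3.14, 3.14].

### API

Orientations are given as a unit quaternion [w, x, y, z].
In Python, from rig import ctrl, capture, get_calibration, ticket, search_frame, outline_of gives the robot as it stands. The module is installed in compiled form; this text tells all that it offers.
- The arm moves only by the tool servo_tool, never from a script. Its argument "motion" is a list of rows, each an object with "dr": the turn, a rotation vector about the tool's x, y, z in units of 10 degrees (1.0 is 10 degrees), a list of three; "delta_pos": the shift along the tool's x, y, z in units of 50 mm (1.0 is 50 mm), a list of three; "hand": the opening, from 0 (shut) to 1 (fully open). In form: [{"dr": [ax, ay, az], "delta_pos": [x, y, z], "hand": hand}, ...]. A call has 1 to 20 rows; each row shifts and turns the pose as measured when the row begins, along the tool's axes as they then stand; what a row does not reach is not made up. A row lasts 1/8 s, in which the tool goes at most 62.5 mm and 10.7 degrees, less where a joint would pass 70% of its speed; a pose out of reach is approached as far as the arm can. A call is refused whole if a number of a shift passes 1 or a number of a turn 1, either way. A call with a gripper value outside its range is refused whole. The fingers move at their own pace and stop on an object; "squeeze" is the grip in N (left out, the last holds). Time passes only in rows, so rows that do not move let the fingers close. It gives the time, the measured TCP pose, the force and the opening at its end, in the units of the state.
- ctrl.sense(): the state, without advancing time (a new reading comes with each control period).
- capture(name): name is "scene" or "side" or "wrist"; returns (picture, depth): 420x560x3 uint8, red, green, blue; 420x560 float32, mm along the optical axis (not along the pixel's ray), 0 where there is no reading.
- get_calibration(name): a dict with "camera_matrix" (3x3 intrinsics, pixels), "T" (4x4, takes a point from camera to world coordinates). Camera axes: x right, y down, z forward; pixel columns grow to the right and rows downward; lengths in mm; the calibration is good to about 2 mm. A picture is of the moment at which its call begins: read the wrist's pose just before it. get_calibration takes no time and is no camera call; for the wrist camera it gives the pose at the moment of the call.
- ticket.finish_job(): hands the job in, once; it reports no verdict.
Trained networks look in the newest picture that a camera, given by its name, has taken for a name from the list of things; names that differ only in an ending like _2 or _b are one class to them, and where a whole thing is asked for, a point or a joint stands for the part that bears it (a point fixed in the world has none). Each returns a list of dicts, best first, with "score" (0 to 1); they miss things now and then, are a little off and sometimes report something else, mostly with a low value. They report only what shows in the picture. A call takes as long as a camera call. They do not tell look-alikes from the thing itself.
- search_frame(camera, label): "bbox" ([left, top, right, bottom] in pixels, round what is visible of it).
- outline_of(camera, label): "pixels" (420x560 bool, what is visible of it) and "bbox" ([left, top, right, bottom] in pixels, round what is visible of it).
The state is a dict: "time_s": time; "joints": joint angles; "dq": joint speeds; "tau": joint torques, N m; "eef_pos": TCP position; "ee_rot": TCP orientation; "force": force on the tool from outside, world axes, zero at the start; "wrist_torque": the same for the moment, N m; "grip_width": opening from 0.0 (shut) to 1.0 (fully open).
Only numpy, scipy, OpenCV 4.12 (cv2) and the standard library are available. Lean on these libraries where they do the work, as an engineer would, in place of code of your own. Each camera call takes 0.05 s, during which the arm holds its last target.

### The job

Bring the capped vial in the sprung carrier into the light path: with the fingertips, push the carrier away along its rails by its ribbed end until it is well past the side stop pin, then let go so that the spring brings it back against the pin and it stays latched half way, with the vial between the two heads. Only once it is latched, press the round key on the control box right down, and finish clear of everything. Nothing is gripped or lifted: do not touch the vial in the carrier, and leave the spare vials, beaker and petri dish where they stand.

Things in the scene. Friction and masses are not known exactly. Their poses are not given: they have to be found in the camera images.
- fixture: Grey base plate 232 x 190 x 12 mm, fixed to the bench. Origin on the bench under the middle of the rails; x is the direction in which the carrier is pushed (away from the robot, yawed up to 0.35 rad), y left, z up. Two heads, tops 94 mm above the bench, stand at x = 36, y = +-71 mm. The near rail block before the push face is 36 mm high and ends 116 mm behind the origin.
- push_face (a point): Centre of the upright ribbed end face of the carrier, 60 mm above the bench; moves with the carrier. The face is 92 mm wide and reaches from 16 to 78 mm above the bench; it looks to the fixture's -x. The black push block behind it is 72 mm long, so it cannot be pinched.
- carrier (a joint): Travel of the carrier along the fixture's +x, m: 0 at the near end (start), 0.065 at the hard stop. A spring returns it (3 N at 0, 6 N at 0.065). From 0.005 to 0.035 its tooth presses the stop pin aside (up to 2 N more); past 0.046 the pin is in behind the tooth. Let go from there it returns within 0.5 s and rests on the pin at 0.040 (latched, mid position); let go earlier it goes to 0.
- stop_pin (a joint): Sprung side pin, 10 mm thick, on the carrier's left side: 0 = sprung in (engaged or waiting), up to 0.012 while the tooth presses it aside.
- pin_spot (a point): Inner tip of the stop pin when sprung in, 33 mm above the bench.
- well (a point): Floor centre of the round well in the carrier (29 mm wide, 22 mm deep, floor 28 mm above the bench), 96 mm ahead of the push face; moves with the carrier.
- sample_vial: Glass vial with a black cap, 27 mm diameter, 64 mm tall, standing loose in the well of the carrier; origin at the centre of its underside, its cap reaches 92 mm above the bench. Not to be touched.
- key_top (a point): Centre of the top of the round white key (28 mm diameter) on the grey control box (80 x 70 x 36 mm, fixed, on the bench to the right of the fixture), 58 mm above the bench when up.
- key (a joint): Depth to which the key is pressed, in m: 0 up, 0.006 fully down; it takes 1.5 N to start and 5 N to go fully down, and springs up by itself. It counts as pressed beyond 0.0045.
- spare_vial_a: Spare capped vial (white cap), 27 mm diameter, 64 mm tall, loose on the bench left of the fixture; origin under its centre. Leave alone.
- spare_vial_b: Spare capped vial (green cap), 27 mm diameter, 64 mm tall, loose on the bench left of the fixture; origin under its centre. Leave alone.
- beaker: Glass beaker, 54 x 58 mm, 68 mm tall, loose near the front edge, right of the control box; origin under its centre. Leave alone.
- petri: Lidded petri dish, 93 mm diameter, 16 mm high, loose on the bench at the right; origin under its centre. Leave alone.
Mind the look-alikes: they are no part of the job. Leave any pink, purple or red look-alike of the part that bears key_top alone.

How it is judged (in metres and radians):
On the way, in this order (a step that is already met when the one before it is completed fails the run):
1. the carrier is pushed well past the stop pin (value of joint carrier above 0.047 m), for 0.05 s.
2. the carrier, let go, rests latched on the stop pin at mid position (value of joint carrier between 0.0375 and 0.0425 m and value of joint stop_pin below 0.003 m and contact force between the fingers and carrier below 0.05 N and velocity of joint carrier between -0.01 and 0.01 m/s), for 0.2 s.
3. the round key is pressed down (value of joint key above 0.0045 m and value of joint carrier between 0.0375 and 0.0425 m and value of joint stop_pin below 0.003 m), for 0.05 s.
At the end, for the whole second after the job is handed in: Carrier latched on the stop pin (joint 0.0375 to 0.0425, pin sprung in to within 3 mm), key up again (within 1.5 mm), sample vial upright in its well (within 5 mm and 0.15 rad) (value of joint carrier between 0.0375 and 0.0425 m and value of joint stop_pin below 0.003 m and value of joint key below 0.0015 m and horizontal distance between sample_vial and well below 0.005 m and z of sample_vial in the frame of fixture below 0.034 m and angle between sample_vial's own z axis and vertical below 0.15 rad); the robot touches nothing.
It fails at once if the key is pressed while the carrier is not latched (value of joint key above 0.003 m and not (value of joint carrier between 0.0375 and 0.0425 m and value of joint stop_pin below 0.003 m)).
It fails at once if the sample vial is touched by the robot (contact force between any of the fingers, the arm and sample_vial above 0.3 N).
It fails at once if the sample vial is lifted or tipped out of the well (z of sample_vial in the frame of fixture above 0.04 m or angle between sample_vial's own z axis and vertical above 0.4 rad).
It fails at once if a spare vial, the beaker or the petri dish is moved by more than 2 cm or tipped (distance of any of spare_vial_a, spare_vial_b, beaker, petri from where it was at the start of the episode above 0.02 m or angle between any of spare_vial_a, spare_vial_b, beaker, petri's own z axis and vertical above 0.4 rad).
It also fails if it takes over 45 s, if anything falls off the work surface, if the arm or the gripper's body presses on something with over 40 N, if the wrist force passes 120 N, or if a joint passes its speed limit or range.

## Working session

There is one attempt and no reset: what is moved stays moved. The work goes in short steps, Python scripts to look and compute and a tool call to move; the robot and the scene stay as the last step left them, time stands still between calls to the robot, and variables do not carry over. Pictures are saved under pics/ and viewed, and the job is handed in when it is done.

Besides the shell and the picture viewer there is one more tool, called in YAML: its name, and indented under it one key for each argument. servo_tool: Moves the arm, as the interface text tells. Its arguments: {"type":"object","properties":{"motion":{"type":"array"},"squeeze":{"type":"number"}},"required":["motion"]}

```bash
mkdir -p pics; python3 - <<'E'
from rig import ctrl,capture,get_calibration,search_frame
import cv2,numpy as np
print(ctrl.sense())
for n in ["scene","side","wrist"]:
    p,d=capture(n); cv2.imwrite(f"pics/{n}0.png",p[:,:,::-1]); np.save(f"{n}_d.npy",d); np.save(f"{n}_p.npy",p)
    c=get_calibration(n); np.savez(f"{n}_c.npz",K=c["camera_matrix"],T=c["T"]); print(n,np.round(c["T"],3).tolist(),c["camera_matrix"])
    if n!="wrist":
      for l in ["key_top","push_face","sample_vial","fixture"]:
        print(l,[(round(r["score"],2),r["bbox"]) for r in search_frame(n,l)])
print(ctrl.sense()["time_s"])
E
```

```text
{'time_s': 0.0, 'joints': array([-1.37340058e+00,  3.13448473e-01,  1.49846903e+00,  1.84913458e-05,
        1.33098902e+00, -2.23382196e-01]), 'dq': array([-4.23176503e-05,  1.39023164e-03, -1.33446662e-03,  2.99380068e-04,
       -1.11224590e-03, -3.37516740e-04]), 'tau': array([ 8.84279325e-04, -4.12263966e+01, -2.59740579e+01, -1.78494047e-04,
        4.16914161e-03, -9.11997091e-06]), 'eef_pos': array([ 214.39544776, -478.93740514,  230.72382975]), 'ee_rot': array([-6.56761968e-04,  9.77950005e-01,  2.08838111e-01,  1.75143469e-05]), 'force': array([-0.67577322, -0.3205909 ,  0.66381912]), 'wrist_torque': array([0.00225258, 0.00496005, 0.0179942 ]), 'grip_width': 0.9979722450216925}
scene [[-0.828, -0.26, 0.496, -72.59], [-0.56, 0.365, -0.744, 1018.337], [0.013, -0.894, -0.448, 631.398], [0.0, 0.0, 0.0, 1.0]] [[452.00607334   0.         275.21668422]
 [  0.         452.00607334 210.88242078]
 [  0.           0.           1.        ]]
key_top [(0.71, [130.7, 284.5, 142.2, 294.3]), (0.59, [294.0, 188.7, 305.4, 198.0]), (0.39, [263.4, 205.7, 271.8, 214.4]), (0.33, [220.6, 228.5, 27
[... 252 characters left out ...]
-0.055, 0.145, 323.089], [-0.154, 0.439, -0.885, 1309.449], [-0.015, -0.897, -0.442, 670.94], [0.0, 0.0, 0.0, 1.0]] [[400.96059026   0.         286.17338102]
 [  0.         400.96059026 204.64772155]
 [  0.           0.           1.        ]]
key_top [(0.44, [225.5, 280.7, 232.4, 288.5])]
push_face [(0.77, [243.2, 214.0, 296.7, 247.1]), (0.66, [316.3, 178.2, 328.8, 197.3])]
sample_vial []
fixture [(0.58, [220.6, 206.6, 303.3, 263.8])]
wrist [[0.408, -0.868, -0.282, 286.552], [-0.913, -0.388, -0.126, -447.012], [0.0, 0.309, -0.951, 374.553], [0.0, 0.0, 0.0, 1.0]] [[369.63221902   0.         283.8150139 ]
 [  0.         369.63221902 210.62214445]
 [  0.           0.           1.        ]]
0.55
```

View pics/scene0.png

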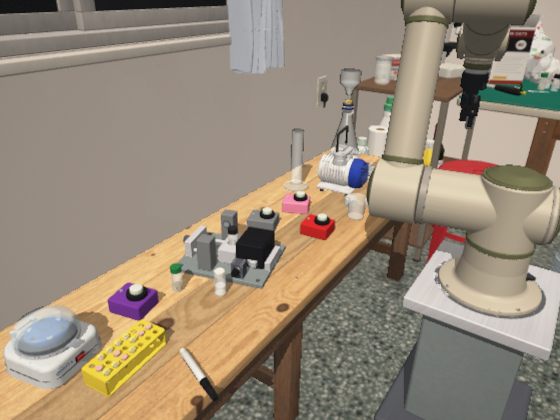

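View pics/side0.png

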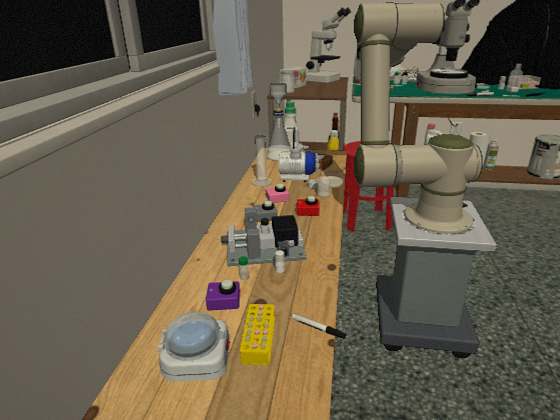

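View pics/wrist0.png

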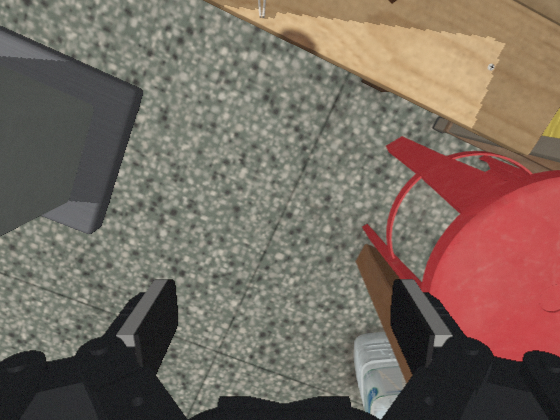

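The scene camera shows the fixture with its black push block at about (255,245) and the grey box with the key at about (267,212). The pink box (297,203), red box (318,225) and purple box (134,297) are look-alikes. Next I'll take coarse positions from the depth image.

```bash
cat > h.py <<'E'
import numpy as np
def cloud(n,d=None,K=None,T=None):
    if d is None:
        d=np.load(f"{n}_d.npy"); c=np.load(f"{n}_c.npz"); K,T=c["K"],c["T"]
    v,u=np.mgrid[0:420,0:560]
    P=np.stack([(u-K[0,2])/K[0,0]*d,(v-K[1,2])/K[1,1]*d,d,np.ones_like(d)],-1)@np.asarray(T).T
    P=P[...,:3]; P[d<=0]=np.nan; return P
E
python3 - <<'E'
from h import *
import cv2
P=cloud("scene")
for nm,(u,v) in dict(key=(267,209),keybox=(262,221),block=(258,237),face=(268,255),headL=(206,240),headR=(230,215),capw=(220,272),capg=(176,268),red=(321,218),beaker=(357,205),black=(240,250)).items(): print(nm,np.round(P[v,u]))
P=cloud("side")
for nm,(u,v) in dict(key=(268,205),block=(285,225),face=(300,240)).items(): print(nm,np.round(P[v,u]))
for n,b in (("scene",(160,180,380,320)),("side",(190,160,350,300))):
    p=cv2.imread(f"pics/{n}0.png")[b[1]:b[3],b[0]:b[2]]
    cv2.imwrite(f"pics/{n}0z.png",cv2.resize(p,None,fx=3.6,fy=3.6,interpolation=cv2.INTER_CUBIC))
E
```

```text
key [588.  70.  58.]
keybox [585.  99.  33.]
block [493. 245.  80.]
face [466. 240.  35.]
headL [569. 347.  95.]
headR [606. 213.  94.]
capw [486. 397.  65.]
capg [574. 442.  67.]
red [438.  23.  55.]
beaker [ 394. -115.   53.]
black [513. 292.  59.]
key [587.  89.  56.]
block [499. 265.  80.]
face [453. 270.  34.]
```

View pics/scene0z.png

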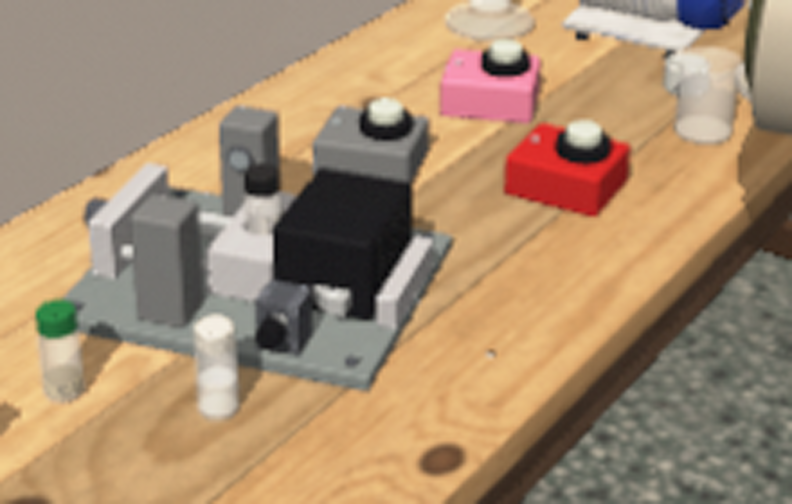

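```bash
python3 - <<'E'
from h import *
for n in("scene","side"):
    P=cloud(n).reshape(-1,3); P=P[(P[:,0]>150)&(P[:,0]<760)&(P[:,1]<450)&(P[:,1]>-800)&(P[:,2]>110)]
    for x in range(150,760,100):
        r=[]
        for y in range(-800,450,100):
            m=(P[:,0]>=x)&(P[:,0]<x+100)&(P[:,1]>=y)&(P[:,1]<y+100)
            r.append(int(P[m,2].max()) if m.sum()>2 else 0)
        print(n,x,r)
from rig import ctrl
from scipy.spatial.transform import Rotation as R
s=ctrl.sense(); q=s["ee_rot"]; r=R.from_quat(q,scalar_first=True)
print(r.as_matrix().round(3)); print(r.inv().apply(np.array([430,150,330])-s["eef_pos"])/50)
E
```

```text
scene 150 [272, 0, 347, 464, 544, 554, 562, 608, 499, 253, 0, 0, 0]
scene 250 [272, 0, 311, 516, 465, 0, 0, 606, 498, 257, 0, 0, 0]
scene 350 [258, 0, 0, 0, 0, 0, 0, 0, 0, 0, 0, 0, 0]
scene 450 [0, 0, 0, 0, 220, 216, 0, 0, 0, 0, 0, 0, 0]
scene 550 [258, 0, 356, 0, 214, 160, 0, 0, 0, 0, 0, 0, 0]
scene 650 [258, 355, 356, 0, 0, 206, 593, 595, 596, 510, 510, 510, 510]
scene 750 [0, 0, 258, 0, 0, 0, 0, 415, 510, 510, 510, 510, 510]
side 150 [0, 0, 0, 464, 490, 541, 561, 679, 499, 252, 0, 0, 0]
side 250 [271, 0, 0, 0, 0, 0, 0, 677, 490, 260, 0, 0, 0]
side 350 [258, 0, 0, 0, 0, 0, 0, 0, 0, 0, 0, 0, 0]
side 450 [258, 0, 0, 0, 217, 214, 0, 0, 0, 0, 0, 0, 0]
side 550 [258, 0, 355, 0, 218, 215, 0, 0, 0, 0, 0, 0, 0]
side 650 [257, 350, 356, 0, 0, 204, 692, 692, 692, 510, 510, 510, 510]
side 750 [256, 0, 256, 0, 0, 0, 0, 693, 627, 510, 510, 511, 510]
[[ 0.913  0.409 -0.   ]
 [ 0.409 -0.913  0.   ]
 [-0.    -0.    -1.   ]]
[ 9.07570847 -9.72467869 -1.97368001]
```

servo_tool:
  motion:
    - {"dr": [0, 0, 0.06], "delta_pos": [0.65, -0.7, -0.14], "hand": 0}
    - {"dr": [0, 0, 0.06], "delta_pos": [0.65, -0.7, -0.14], "hand": 0}
    - {"dr": [0, 0, 0.06], "delta_pos": [0.65, -0.7, -0.14], "hand": 0}
    - {"dr": [0, 0, 0.06], "delta_pos": [0.65, -0.7, -0.14], "hand": 0}
    - {"dr": [0, 0, 0.06], "delta_pos": [0.65, -0.7, -0.14], "hand": 0}
    - {"dr": [0, 0, 0.06], "delta_pos": [0.65, -0.7, -0.14], "hand": 0}
    - {"dr": [0, 0, 0.06], "delta_pos": [0.65, -0.7, -0.14], "hand": 0}
    - {"dr": [0, 0, 0.06], "delta_pos": [0.65, -0.7, -0.14], "hand": 0}
    - {"dr": [0, 0, 0.06], "delta_pos": [0.65, -0.7, -0.14], "hand": 0}
    - {"dr": [0, 0, 0.06], "delta_pos": [0.65, -0.7, -0.14], "hand": 0}
    - {"dr": [0, 0, 0.06], "delta_pos": [0.65, -0.7, -0.14], "hand": 0}
    - {"dr": [0, 0, 0.06], "delta_pos": [0.65, -0.7, -0.14], "hand": 0}
    - {"dr": [0, 0, 0.06], "delta_pos": [0.65, -0.7, -0.14], "hand": 0}
    - {"dr": [0, 0, 0.06], "delta_pos": [0.65, -0.7, -0.14], "hand": 0}
    - {"dr": [0, 0, 0], "delta_pos": [0, 0, 0], "hand": 0}

```text
time_s: 2.42
eef_pos: [480.3, 156.8, 333.4]
ee_rot: [0.001, 0.991, 0.133, 0.003]
force: [-0.3, -0.4, -0.1]
grip_width: 0.0
```

```bash
cat > look.py <<'E'
import sys,cv2
from h import *
from rig import ctrl,capture,get_calibration
def look(n,tag):
    s=ctrl.sense(); c=get_calibration(n); p,d=capture(n)
    cv2.imwrite(f"pics/{n}{tag}.png",p[:,:,::-1])
    np.savez(f"{n}{tag}.npz",p=p,d=d,K=c["camera_matrix"],T=c["T"])
    return s,p,cloud(n,d,c["camera_matrix"],c["T"])
E
python3 - <<'E'
from look import *
s,p,P=look("wrist","1"); print(s["eef_pos"].round(1),s["ee_rot"].round(3),s["grip_width"],s["time_s"],s["force"])
E
```

```text
[480.3 156.8 333.4] [0.001 0.991 0.133 0.003] 0.0003491315096951893 2.425 [-0.26741082 -0.4352012  -0.11782568]
```

View pics/wrist1.png

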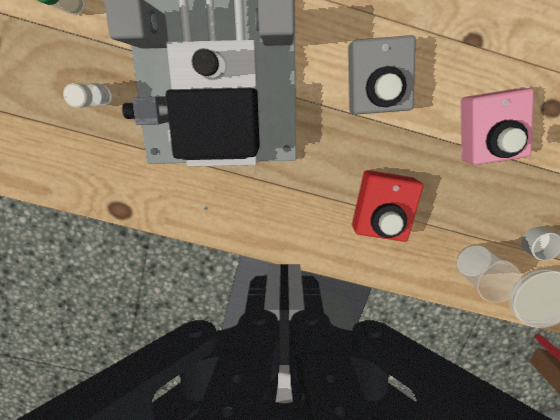

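The wrist view shows the black push block at (212,124), the vial cap at (205,62), the heads at (137,17) and (275,20), and the white key of the grey box at (388,87). Now I'll measure them.

```bash
python3 - <<'E'
from look import *
f=np.load("wrist1.npz"); P=cloud("w",f["d"],f["K"],f["T"]); p=f["p"].astype(int)
v,u=np.mgrid[0:420,0:560]
Z=P[...,2]
m=(Z>72)&(Z<86)&(u>150)&(u<275)&(v>75)&(v<180)&(p.sum(-1)<200)
pts=P[m][:,:2].astype(np.float32); r=cv2.minAreaRect(pts); print("block",m.sum(),np.median(Z[m]),r); print(cv2.boxPoints(r).round(1))
# pixel rect ray-intersect z
m2=(p.sum(-1)<120)&(u>163)&(u<265)&(v>84)&(v<165)
r2=cv2.minAreaRect(np.argwhere(m2)[:,::-1].astype(np.float32)); print("px",r2)
K,T=f["K"],f["T"]
def ray(uv,z):
    d=T[:3,:3]@np.array([(uv[0]-K[0,2])/K[0,0],(uv[1]-K[1,2])/K[1,1],1]); return T[:3,3]+d*(z-T[2,3])/d[2]
print([ray(c,80).round(1).tolist() for c in cv2.boxPoints(r2)])
for nm,(a,b,c,d),(lo,hi) in [("key",(365,65,410,108),(50,64)),("headL",(100,0,170,45),(88,100)),("headR",(250,0,300,48),(88,100)),("boxtop",(345,32,420,118),(33,42)),("cap",(190,45,222,80),(85,100))]:
    mm=(Z>lo)&(Z<hi)&(u>a)&(u<c)&(v>b)&(v<d)
    if nm=="key": mm&=p.sum(-1)>450
    q=P[mm]; rr=cv2.minAreaRect(q[:,:2].astype(np.float32)); print(nm,mm.sum(),np.median(q,0).round(1),rr)
# right face and base plate: plate edges
mm=(Z>8)&(Z<16)&(u>120)&(u<310)&(v<170); rr=cv2.minAreaRect(P[mm][:,:2].astype(np.float32)); print("plate",rr, cv2.boxPoints(rr).round(1))
E
```

```text
block 5968 78.52563453729496 ((504.8108825683594, 241.86215209960938), (73.2341079711914, 91.91984558105469), 16.49562644958496)
[[456.7 275.5]
 [482.8 187.4]
 [553.  208.2]
 [526.9 296.3]]
px ((211.28305053710938, 123.7381591796875), (69.78276824951172, 93.39916229248047), 88.72696685791016)
[[526.6, 295.4, 80.0], [553.6, 204.0, 80.0], [484.8, 185.1, 80.0], [456.1, 281.7, 80.0]]
key 516 [592.1  69.9  58.5] ((592.1934204101562, 69.3777084350586), (26.706716537475586, 25.95088768005371), 82.45488739013672)
headL 1428 [579.9 336.5  94.4] ((579.3864135742188, 337.5207824707031), (31.836807250976562, 34.11781311035156), 15.813262939453125)
headR 1260 [618.2 201.6  94.4] ((618.0724487304688, 201.89013671875), (29.222421646118164, 33.4898567199707), 15.937881469726562)
boxtop 3284 [615.3  81.   36.5] ((603.706298828125, 73.37736511230469), (79.75385284423828, 69.97283935546875), 19.421350479125977)
cap 571 [563.5 258.6  92.8] ((563.531494140625, 258.90313720703125), (24.353408813476562, 23.876508712768555), 53.945735931396484)
plate ((542.8336181640625, 257.56683349609375), (183.74571228027344, 190.1088409423828), 16.465682983398438) [[427.8 322.7]
 [481.7 140.4]
 [657.9 192.5]
 [604.  374.8]]
```

Everything agrees with the given sizes: yaw is about 0.283, the origin about (565.5, 259.7), the push face about (469.5, 232) and the key about (592, 69.6, 58). Next I'll go down behind the face.

servo_tool:
  motion:
    - {"dr": [0, 0, -0.09], "delta_pos": [-0.14, -0.25, 0.5], "hand": 0}
    - {"dr": [0, 0, 0], "delta_pos": [-0.14, -0.25, 0.8], "hand": 0}
    - {"dr": [0, 0, 0], "delta_pos": [-0.14, -0.25, 0.9], "hand": 0}
    - {"dr": [0, 0, 0], "delta_pos": [-0.13, -0.25, 0.9], "hand": 0}
    - {"dr": [0, 0, 0], "delta_pos": [-0.12, -0.25, 0.9], "hand": 0}
    - {"dr": [0, 0, 0], "delta_pos": [-0.12, -0.25, 0.9], "hand": 0}
    - {"dr": [0, 0, 0], "delta_pos": [0, 0, 0.6], "hand": 0}
    - {"dr": [0, 0, 0], "delta_pos": [0, 0, 0], "hand": 0}

```text
time_s: 3.48
eef_pos: [420.1, 209.6, 51.7]
ee_rot: [0.003, 0.991, 0.136, 0.004]
force: [0.9, -0.5, 1.4]
grip_width: 0.005
```

```bash
cat > st.py <<'E'
from look import *
from scipy.spatial.transform import Rotation as R
O=np.array([565.5,259.7]); a=0.283
def st():
    s=ctrl.sense(); r=R.from_quat(s["ee_rot"],scalar_first=True); M=r.as_matrix()
    e=s["eef_pos"]; d=e[:2]-O; c,n=np.cos(a),np.sin(a)
    print("t",s["time_s"],"pos",e.round(1),"fix",(c*d[0]+n*d[1]).round(1),(-n*d[0]+c*d[1]).round(1),"yaw",np.arctan2(M[1,0],M[0,0]).round(3),"z",M[:,2].round(3),"F",s["force"].round(2))
    return s,M
E
python3 - <<'E'
from st import *
st(); look("wrist","2"); look("side","2")
E
```

```text
t 3.475 pos [420.1 209.6  51.7] fix -153.6 -7.5 yaw 0.273 z [ 0.009 -0.004 -1.   ] F [ 0.89 -0.54  1.4 ]
```

View pics/wrist2.png

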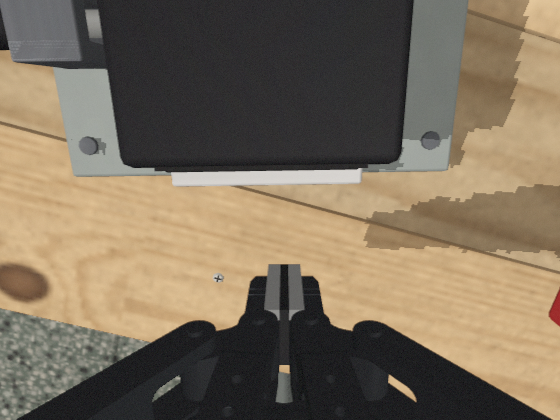

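servo_tool:
  motion:
    - {"dr": [0, 0, -0.05], "delta_pos": [0.3, -0.08, 0], "hand": 0}
    - {"dr": [0, 0, 0], "delta_pos": [0.3, -0.08, 0], "hand": 0}
    - {"dr": [0, 0, 0], "delta_pos": [0.3, 0, 0], "hand": 0}
    - {"dr": [0, 0, 0], "delta_pos": [0.3, 0, 0], "hand": 0}
    - {"dr": [0, 0, 0], "delta_pos": [0.3, 0, 0], "hand": 0}

```text
time_s: 4.2
eef_pos: [490.7, 237.0, 60.7]
ee_rot: [0.003, 0.99, 0.14, 0.004]
force: [-8.1, -1.1, -5.7]
grip_width: -0.003
```

```bash
python3 - <<'E'
from st import *
st(); look("wrist","3"); st()
E
```

```text
t 4.2 pos [490.7 237.   60.7] fix -78.2 -0.9 yaw 0.281 z [ 0.008 -0.004 -1.   ] F [-8.12 -1.08 -5.69]
t 4.25 pos [492.7 237.3  61.2] fix -76.1 -1.1 yaw 0.28 z [ 0.011 -0.004 -1.   ] F [-4.24 -1.35 -3.02]
```

View pics/wrist3.png

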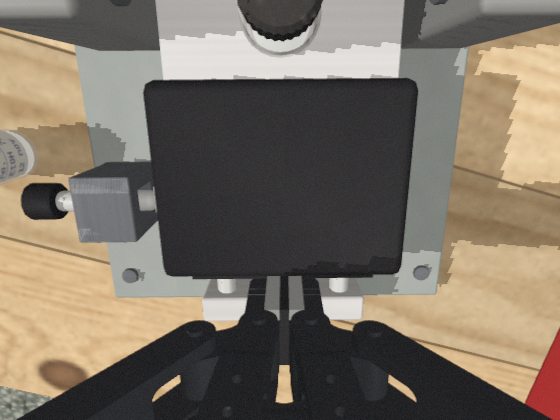

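servo_tool:
  motion:
    - {"dr": [0, 0, 0], "delta_pos": [0.25, 0, 0.1], "hand": 0}
    - {"dr": [0, 0, 0], "delta_pos": [0.2, 0, 0.1], "hand": 0}
    - {"dr": [0, 0, 0], "delta_pos": [0.05, 0, 0], "hand": 0}

```text
time_s: 4.62
eef_pos: [515.4, 243.2, 55.3]
ee_rot: [0.003, 0.99, 0.14, 0.003]
force: [-6.0, -1.9, -4.4]
grip_width: 0.003
```

```bash
cat > car.py <<'E'
from st import *
def car(tag):
    st(); s,p,P=look("wrist",tag); Z=P[...,2]
    dx=P[...,0]-O[0]; dy=P[...,1]-O[1]; c,n=np.cos(a),np.sin(a)
    fx=c*dx+n*dy; fy=-n*dx+c*dy
    m=(Z>72)&(Z<84)&(abs(fy)<40)&(fx>-110)&(fx<70)&(p.astype(int).sum(-1)<200)
    print("block x",np.percentile(fx[m],[0.5,99.5]).round(1),m.sum())
    m=(Z>85)&(Z<98)&(abs(fy)<25)
    print("cap",np.median(fx[m]).round(1),np.median(fy[m]).round(1),np.median(Z[m]).round(1))
E
python3 -c "
from car import *
car('4')"
```

```text
t 4.625 pos [515.4 243.2  55.3] fix -52.7 -1.9 yaw 0.28 z [ 0.008 -0.005 -1.   ] F [-6.03 -1.86 -4.38]
block x [-45.9  29.7] 49855
cap 42.4 -0.8 92.8
```

View pics/wrist4.png

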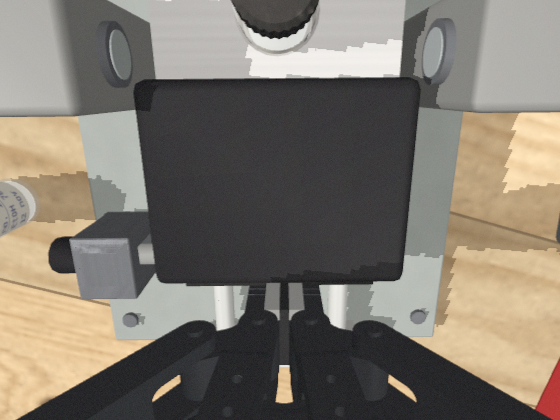

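servo_tool:
  motion:
    - {"dr": [0, 0, 0], "delta_pos": [0.07, 0, 0], "hand": 0}
    - {"dr": [0, 0, 0], "delta_pos": [0, 0, 0], "hand": 0}
    - {"dr": [0, 0, 0], "delta_pos": [-0.5, 0, 0], "hand": 0}
    - {"dr": [0, 0, 0], "delta_pos": [-0.9, 0, 0], "hand": 0}
    - {"dr": [0, 0, 0], "delta_pos": [-0.4, 0, 0], "hand": 0}
    - {"dr": [0, 0, 0], "delta_pos": [0, 0, 0], "hand": 0}
    - {"dr": [0, 0, 0], "delta_pos": [0, 0, 0], "hand": 0}
    - {"dr": [0, 0, 0], "delta_pos": [0, 0, 0], "hand": 0}
    - {"dr": [0, 0, 0], "delta_pos": [0, 0, 0], "hand": 0}

```text
time_s: 5.8
eef_pos: [434.1, 217.2, 64.2]
ee_rot: [0.002, 0.99, 0.138, 0.01]
force: [-0.1, 0.5, -0.1]
grip_width: -0.003
```

```bash
python3 -c "
from car import *
car('5')"
```

```text
t 5.8 pos [434.1 217.2  64.2] fix -138.0 -4.1 yaw 0.277 z [ 0.021 -0.002 -1.   ] F [-0.06  0.49 -0.13]
block x [-60.3 -32.1] 22872
cap -128.1 -4.1 91.5
```

View pics/wrist5.png

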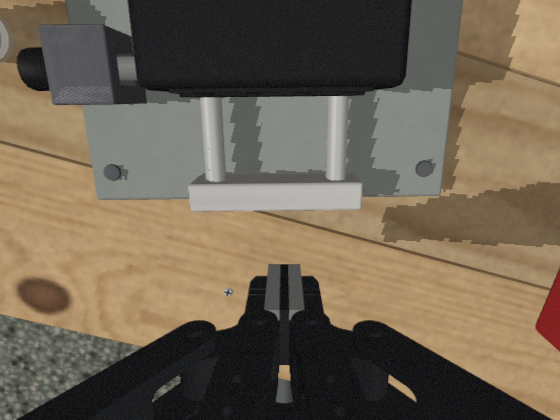

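The block's rear face is at fixture x = -60, which puts the carrier at about 0.040, so it is latched. Next I'll lift and move above the key.

servo_tool:
  motion:
    - {"dr": [0, -0.12, -0.03], "delta_pos": [0, 0, -0.9], "hand": 0}
    - {"dr": [0, 0, 0], "delta_pos": [0, 0, -0.9], "hand": 0}
    - {"dr": [0, 0, 0], "delta_pos": [0, 0, -0.9], "hand": 0}
    - {"dr": [0, 0, 0], "delta_pos": [0.44, 0.74, 0], "hand": 0}
    - {"dr": [0, 0, 0], "delta_pos": [0.44, 0.74, 0], "hand": 0}
    - {"dr": [0, 0, 0], "delta_pos": [0.44, 0.74, 0], "hand": 0}
    - {"dr": [0, 0, 0], "delta_pos": [0.44, 0.74, 0], "hand": 0}
    - {"dr": [0, 0, 0], "delta_pos": [0.44, 0.74, 0], "hand": 0}
    - {"dr": [0, 0, 0], "delta_pos": [0, 0, 0], "hand": 0}

```text
time_s: 6.98
eef_pos: [596.3, 66.8, 203.4]
ee_rot: [0.004, 0.99, 0.142, -0.001]
force: [-1.0, 0.5, -0.3]
grip_width: -0.001
```

```bash
python3 - <<'E'
from st import *
s,M=st(); _,p,P=look("wrist","6"); look("scene","6")
Z=P[...,2]; m=(Z>50)&(Z<64)&(p.astype(int).sum(-1)>450)&(np.hypot(P[...,0]-592,P[...,1]-70)<25)
q=P[m]; print(m.sum(),np.median(q,0).round(1),cv2.minAreaRect(q[:,:2].astype(np.float32)))
print("tool delta",(M.T@(np.array([592,69.6,58])-s["eef_pos"])).round(1))
E
```

```text
t 6.975 pos [596.3  66.8 203.4] fix -24.3 -193.8 yaw 0.284 z [-0.002 -0.008 -1.   ] F [-1.    0.47 -0.26]
788 [593.   69.2  58.6] ((592.4708862304688, 69.0672378540039), (26.030855178833008, 25.83818817138672), 89.46685028076172)
tool delta [ -2.8  -5.  145.4]
```

View pics/wrist6.png

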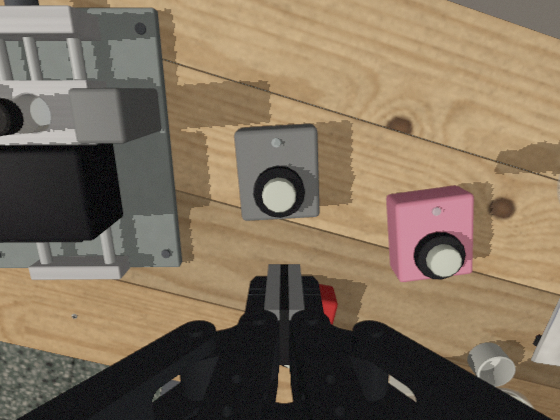

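View pics/scene6.png

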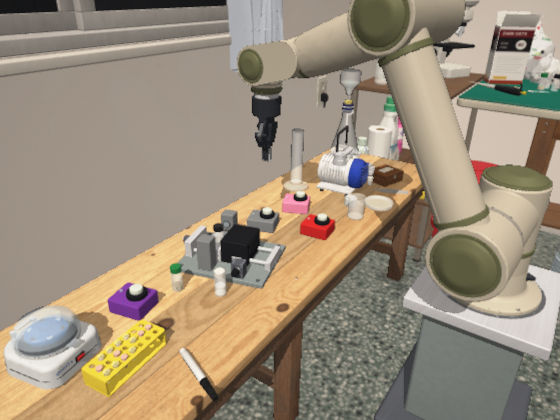

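Both views show the vial cap standing between the heads. The key re-measured at (592.4, 69.1, 58.6). I'll descend to just above it.

servo_tool:
  motion:
    - {"dr": [0, 0, 0], "delta_pos": [-0.06, -0.09, 0.8], "hand": 0}
    - {"dr": [0, 0, 0], "delta_pos": [0, 0, 0.9], "hand": 0}
    - {"dr": [0, 0, 0], "delta_pos": [0, 0, 0.6], "hand": 0}
    - {"dr": [0, 0, 0], "delta_pos": [0, 0, 0.3], "hand": 0}
    - {"dr": [0, 0, 0], "delta_pos": [0, 0, 0], "hand": 0}

```text
time_s: 7.7
eef_pos: [588.6, 76.1, 72.7]
ee_rot: [0.004, 0.989, 0.146, -0.0]
force: [0.2, -0.2, 0.0]
grip_width: -0.001
```

```bash
python3 -c "
from st import *
s,M=st();print((M.T@(np.array([592.3,69.2,58])-s['eef_pos'])).round(1)); look('wrist','7')"
```

```text
t 7.7 pos [588.6  76.1  72.7] fix -29.1 -182.7 yaw 0.292 z [ 0.001 -0.008 -1.   ] F [ 0.17 -0.23  0.03]
[ 1.6  7.6 14.7]
```

View pics/wrist7.png

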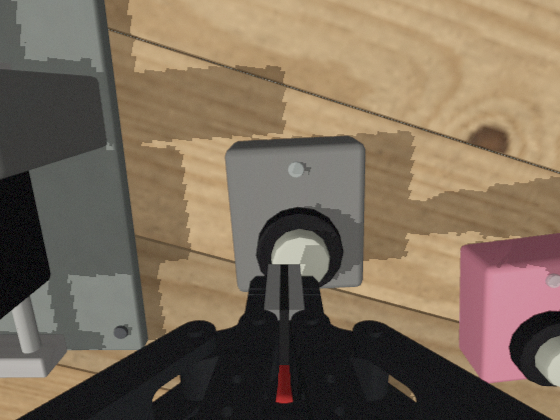

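servo_tool:
  motion:
    - {"dr": [0, 0, 0], "delta_pos": [0.03, 0.15, 0.05], "hand": 0}
    - {"dr": [0, 0, 0], "delta_pos": [0, 0, 0.1], "hand": 0}
    - {"dr": [0, 0, 0], "delta_pos": [0, 0, 0], "hand": 0}

```text
time_s: 8.12
eef_pos: [594.3, 68.7, 68.3]
ee_rot: [0.004, 0.989, 0.146, 0.003]
force: [-0.2, -0.2, 0.4]
grip_width: 0.0
```

```bash
python3 -c "
from st import *
s,M=st();print((M.T@(np.array([592.3,69.2,58])-s['eef_pos'])).round(1)); look('wrist','8')"
```

```text
t 8.125 pos [594.3  68.7  68.3] fix -25.7 -191.4 yaw 0.292 z [ 0.007 -0.008 -1.   ] F [-0.24 -0.19  0.37]
[-1.8 -1.1 10.3]
```

View pics/wrist8.png

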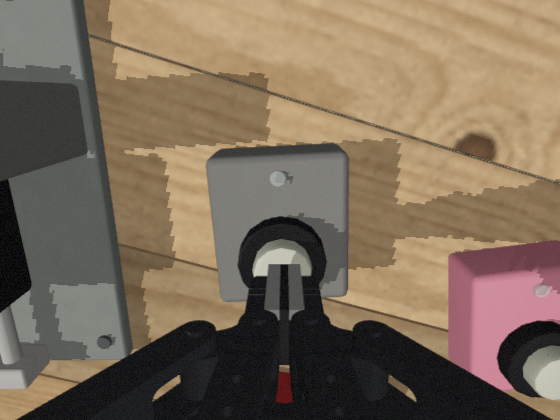

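The fingertips are centred over the key at image (282,258). Pressing.

servo_tool:
  motion:
    - {"dr": [0, 0, 0], "delta_pos": [-0.03, 0, 0.15], "hand": 0}
    - {"dr": [0, 0, 0], "delta_pos": [0, 0, 0.12], "hand": 0}
    - {"dr": [0, 0, 0], "delta_pos": [0, 0, 0.12], "hand": 0}
    - {"dr": [0, 0, 0], "delta_pos": [0, 0, 0.1], "hand": 0}

```text
time_s: 8.68
eef_pos: [593.6, 68.1, 51.0]
ee_rot: [0.005, 0.989, 0.146, 0.004]
force: [-29.0, -0.5, 63.5]
grip_width: -0.003
```

The key is bottomed: the tip is at 51.0 mm and the force is 63 N, under the 120 N limit. Backing off straight up.

servo_tool:
  motion:
    - {"dr": [0, 0, 0], "delta_pos": [0, 0, -0.3], "hand": 0}
    - {"dr": [0, 0, 0], "delta_pos": [0, 0, -0.8], "hand": 0}
    - {"dr": [0, 0, 0], "delta_pos": [0, 0, -0.9], "hand": 0}
    - {"dr": [0, 0, 0], "delta_pos": [-0.3, 0, -0.9], "hand": 0}
    - {"dr": [0, 0, 0], "delta_pos": [-0.8, 0, -0.8], "hand": 0}
    - {"dr": [0, 0, 0], "delta_pos": [-0.8, 0, -0.4], "hand": 0}
    - {"dr": [0, 0, 0], "delta_pos": [-0.6, 0, 0], "hand": 0}
    - {"dr": [0, 0, 0], "delta_pos": [0, 0, 0], "hand": 0}
    - {"dr": [0, 0, 0], "delta_pos": [0, 0, 0], "hand": 0}

```text
time_s: 9.8
eef_pos: [469.5, 33.1, 260.7]
ee_rot: [0.006, 0.989, 0.146, 0.005]
force: [0.3, -0.9, -0.1]
grip_width: 0.001
```

```bash
python3 - <<'E'
from st import *
st(); s,p,P=look("wrist","9"); look("scene","9")
Z=P[...,2]; m=(Z>45)&(Z<66)&(p.astype(int).sum(-1)>450)&(np.hypot(P[...,0]-592,P[...,1]-70)<20)
print("key",m.sum(),np.median(P[m],0).round(1))
dx=P[...,0]-O[0]; dy=P[...,1]-O[1]; c,n=np.cos(a),np.sin(a); fx=c*dx+n*dy; fy=-n*dx+c*dy
m=(Z>72)&(Z<84)&(abs(fy)<44)&(fx>-110)&(fx<15)&(p.astype(int).sum(-1)<200); print("block",np.percentile(fx[m],[.5,99.5]) if m.any() else None)
m=(Z>85)&(Z<98)&(abs(fy)<25)&(abs(fx)<80); print("cap",m.sum(),[np.median(k[m]).round(1) for k in(fx,fy,Z)] if m.any() else None)
E
```

```text
t 9.8 pos [469.5  33.1 260.7] fix -155.5 -190.8 yaw 0.294 z [ 0.012 -0.01  -1.   ] F [ 0.33 -0.93 -0.08]
key 806 [592.4  69.1  58.5]
block [-60.16866338  -9.58012526]
cap 0 None
```

View pics/wrist9.png

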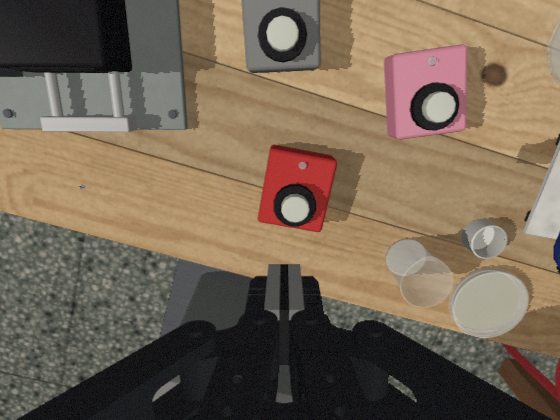

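The key is up again at (283,34), 58.5 mm high. The block is still at -60 and the arm is clear. One last check of the vial before handing in.

```bash
python3 - <<'E'
from st import *
f=np.load("scene9.npz"); p=f["p"]; cv2.imwrite("pics/s9z.png",cv2.resize(p[180:320,160:380,::-1],None,fx=3.6,fy=3.6,interpolation=cv2.INTER_CUBIC))
E
```

```text
(no output)
```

View pics/s9z.png

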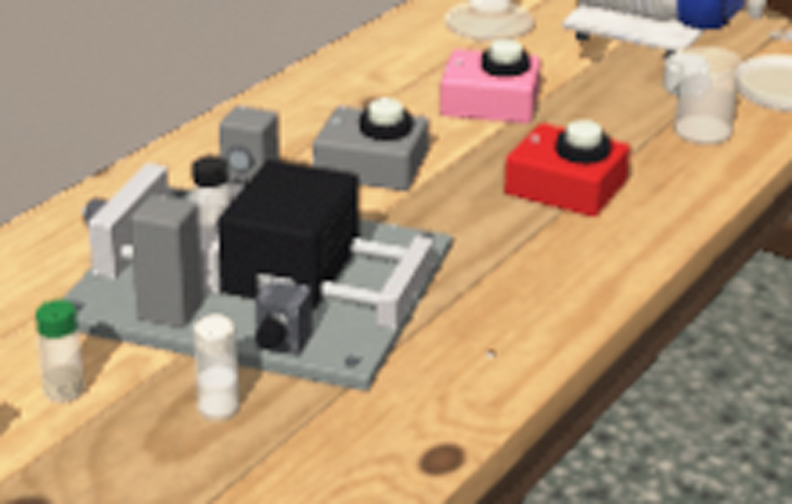

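The vial stands upright between the heads (cap at about (210,170) in the crop), and the spare vials and beaker are where they were.

```bash
python3 -c "
from rig import ticket
print(ticket.finish_job())"
```

```text
the job is handed in; nothing more can be done
None
```

The job is done and handed in at about 10 s; no verdict is reported. I pushed the carrier to about 55 mm of travel, let it spring back onto the pin, then pressed the key on the grey box right down and moved clear.

**Last checks:**
- **Carrier:** the push face is at fixture x = -60 mm, which is about 40 mm of travel, so it is latched. It read the same before and after the key press.
- **Key:** it is up again at 58.5 mm. At the press the fingertips reached 51.0 mm and the wrist force peaked at about 63 N, well more than the key needs but under the 120 N limit.
- **Vial:** it stands upright between the two heads in the final scene picture. The final wrist view did not include the cap, so I checked this by eye only, without a measurement.
- **Loose things:** the spare vials and beaker stand where they were in the final scene picture. The petri dish is only partly in that crop. I never came near it and did not measure it.
- **Robot:** clear of everything, with the force reading near zero.

During the push the fingertips rode up about 9 mm, to 61 mm above the bench, still within the push face. I corrected that in the next step.

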